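# Release the finishing trolley and catch it softly on the return rail

## Robot

A 6-joint arm with a two-finger parallel gripper is mounted at the origin on the work surface. World frame = base frame: x ahead of the robot, y to its left, z up, the work surface at z = 0. Lengths are in m, angles in rad, forces in N, time in s.
With the tool pointing down it reaches from about 0.25 to 0.725 m from the base axis. Payload 4 kg.
Tool frame: the origin (TCP) lies at the very end of the fingers, on their centre line; the grasp point (between the pads) lies 19 mm behind it; z points along the fingers, y is the line along which they close (so a half turn about z gives the same grasp; the last joint's range is limited). The gripper opens to 85 mm and grips with 20 to 120 N. Pads are 22 mm wide; open, the fingers measure 114 mm over their backs; the gripper's body (76 mm by 85 mm) begins 54 mm behind the grasp point. The pads swing forward as they close: fully open they stand 13 mm farther back than shut.
Start: joints at [-1.336, 0.241, 0.005, 1.335, 0, 1.571], TCP at [0.116, -0.486, 0.231] pointing down, gripper open.
Joint ranges: [-2.72, 2.72], [-1.05, 1.87], [-1.09, 1.28], [-1.99, 2.15], [-1.42, 1.44], [-3.14, 3.14]. Speed limits (rad/s): [2.79, 2.79, 3.14, 3.14, 3.14, 3.14].

## Interface

Orientations are given as a unit quaternion [x, y, z, w].
In Python, from workcell import * gives the robot as it stands. The module is installed in compiled form; this text tells all that it offers.
- The arm moves only by the tool send_rows, never from a script. Its argument "steps" is text: rows parted by semicolons, each of 7 numbers parted by spaces: the opening, from -1 (shut) to 1 (fully open), then the shift along the world's x, y, z in m, then the turn, a rotation vector about the world's x, y, z in rad. A call has exactly 5 rows; each row shifts and turns the commanded pose from where the row before left it; what a row does not reach is not made up. A row lasts 1/12 s, in which the tool goes at most 41.7 mm and 7.16 degrees, less where a joint would pass 70% of its speed; a pose out of reach is approached as far as the arm can. A call is refused whole if a number of a shift passes 0.0417 or a number of a turn 0.125, either way. A call with a gripper value outside its range is refused whole. The fingers move at their own pace and stop on an object; the grip force is fixed at half the most. Time passes only in rows, so rows that do not move let the fingers close, or fill a call up. It gives the time, the measured TCP pose, the force, the opening and the grip force at its end, in the units of the state.
- get_obs(): the state, without advancing time (a new reading comes with each control period).
- camera(name): name is "scene" or "top"; returns a dict with "frame" (480x640x3 uint8, red, green, blue), "range_z" (480x640 float32, m along the optical axis (not along the pixel's ray), 0 where there is no reading), "camera_matrix" (3x3 intrinsics, pixels), "extrinsics" (4x4, takes a point from world to camera coordinates). Camera axes: x right, y down, z forward; pixel columns grow to the right and rows downward; lengths in m; the calibration is good to about 2 mm. A picture is of the moment at which its call begins.
- job_done(): hands the job in; it is judged then, once.
The state is a dict: "clock": time; "joint_pos": joint angles; "joint_vel": joint speeds; "tau": joint torques, N m; "eef_pos": TCP position; "tool_rot": TCP orientation; "ft_force": force on the tool from outside, world axes, zero at the start; "ft_torque": the same for the moment, N m; "grip_width": finger opening in m; "grasp_force": force on a finger pad.
Only numpy, scipy, OpenCV 4.12 (cv2) and the standard library are available. Lean on these libraries where they do the work, as an engineer would, in place of code of your own. Each camera call takes 0.05 s, during which the arm holds its last target. There are 200 camera calls.

## Task

Press the yellow pad fully down to drop the gate, so that the trolley carrying the tin of varnish rolls down the sloped rail. Keep off it while its orange front runs along the red stretch, then catch it gently in the green stretch by letting the orange sprung bumper come softly against the hand and easing it to a stop: the bumper must not be pushed in more than 13 mm, do not grip the trolley, and keep the tin in its place and the trolley short of the end of the rail. The program finishes while holding: the hand stays in front of the bumper and keeps the trolley at rest in the green stretch; leave everything else on the bench alone.

Things in the scene. Friction and masses are not known exactly. Their poses are not given: they have to be found in the camera images.
- rail: Fixed sloped rail, 630 x 115 mm, two aluminium tracks. Origin on the bench top under its middle; z up, x level DOWNHILL (near world -y, within 0.3 rad), y left of that. Running surface of the tracks at height 60 mm - 0.03*x; rims 16 mm higher at y = +-51 to 58 mm. Rims red from x = -300 to 100 mm, green from 100 to 280 mm; end board from x = 310 mm, 55 mm above the tracks.
- green_start (a point): Mid-rail point on the running surface where red changes to green (x = 100 mm in the rail's frame). Do not touch the trolley while its front is uphill of it.
- green_end (a point): Mid-rail point on the running surface where the green ends (x = 280 mm); the trolley's front must come to rest uphill of it. The trolley runs into the end 25 mm further.
- gate (a joint): Slide of the gate (a yellow tongue between the tracks), in m: 0 = up, holding the trolley; 0.030 = fully pressed, trolley free. Friction (2.5 N, plus 6 N per m/s) keeps it where it is left; 5 N straight down on the pad is plenty.
- gate_pad (a point): Centre of the level top face of the round yellow push pad, 34 mm across, that works the gate; goes down with it by 30 mm. Beside the rail on the robot's side, at x = 30, y = -86 mm in the rail's frame, 118 mm above the bench when up.
- trolley: Four-wheeled trolley captive on the rail, 150 x 100 mm. Origin midway between its wheels at track height; x downhill, z up, deck level, 38 mm up. Nominal 0.58 kg with bumper, plus tin 0.20 kg (true total 0.66 to 1.1 kg). Viscous drag 1.0 N per m/s: time constant 0.8 s nominal; reaches the green about 1.4 to 1.7 s after release at 0.15 to 0.25 m/s. Leans on a hand with 0.2 to 0.3 N.
- bumper (a joint): How far the sprung orange bumper plate is pushed in, in m: 0 = out (free), 0.040 = fully in. Spring 60 N/m, light damping. Holding the trolley at rest pushes it in 3 to 5 mm; a hand standing still in the way gets 15 mm and more, meeting it within 0.05 m/s of its speed some 10 mm.
- trolley_front (a point): Centre of the downhill face of the flat upright orange bumper plate (moves with it): bumper out, 85 mm ahead of and 62 mm above the trolley's origin. Plate 100 mm wide, 8 mm thick, from 40 to 85 mm above the trolley's origin; level free space all round. Starts at x = -120 mm in the rail's frame.
- tin_seat (a point): Where the tin's underside centre sits on the trolley's deck, 12 mm behind and 38 mm above the trolley's origin.
- tin: Closed tin of varnish, 52 mm in diameter, 40 mm high, origin at its underside; stands loose between 6 mm lips on the trolley's deck. Its top is lower than the bumper plate's top.
- contour_gauge: Orange and black contour gauge lying on the bench, 250 x 90 x 22 mm; leave alone. Origin at its underside.
- tape_measure: Black tape measure, 75 x 45 x 60 mm; leave alone.
- pencil_mug: Blue cup, 80 mm in diameter, 95 mm high; leave alone.
- knife: Grey utility knife, 130 x 28 x 20 mm; leave alone.

How it is judged:
By the outcome, as a careful person would: the job done as asked, in the order asked, and still so for the second after the job is handed in, while the arm keeps its last pose, push and grip.
It also fails if it takes over 32 s, if anything falls off the work surface, if the arm or the gripper's body presses on something with over 40 N, if the wrist force passes 120 N, or if a joint passes its speed limit or range.

## Working session

There is one attempt and no reset: what is moved stays moved. The work goes in short steps, Python scripts to look and compute and a tool call to move; the robot and the scene stay as the last step left them, time stands still between calls to the robot, and variables do not carry over. Pictures are saved under pics/ and viewed, at most 10 in all, crops included, and the job is handed in when it is done.

Besides the shell and the picture viewer there is one more tool, called after "Call:" by a JSON object that holds its "name" and its "arguments". send_rows: Moves the arm, as the interface text tells. Its arguments: {"type":"object","properties":{"steps":{"type":"string"}},"required":["steps"]}

```bash
mkdir -p pics; cat > h.py <<'E'
from workcell import *
import numpy as np, cv2
def grab(n):
    c=camera(n); return c
def pts(c,mask):
    v,u=np.nonzero(mask&(c["range_z"]>0)); z=c["range_z"][v,u]; K=c["camera_matrix"]
    p=np.stack([(u-K[0,2])/K[0,0]*z,(v-K[1,2])/K[1,1]*z,z,np.ones_like(z)])
    return (np.linalg.inv(c["extrinsics"])@p)[:3].T
def hsv(c): return cv2.cvtColor(np.ascontiguousarray(c["frame"]),cv2.COLOR_RGB2HSV)
E
python3 - <<'E'
from h import *
o=get_obs();print({k:np.round(v,3) for k,v in o.items()})
for n in("scene","top"):
    c=grab(n);cv2.imwrite(f"pics/{n}0.png",c["frame"][:,:,::-1]);np.savez(f"{n}0.npz",**c)
    print(n,np.round(np.linalg.inv(c["extrinsics"]),3).tolist(),c["camera_matrix"][0,0])
E
```

```text
{'clock': np.float64(0.0), 'joint_pos': array([-1.336,  0.241,  0.004,  1.335,  0.   ,  1.571]), 'joint_vel': array([ 0.001, -0.   , -0.   ,  0.001, -0.001,  0.001]), 'tau': array([ 1.0000e-03, -3.7232e+01,  2.5241e+01,  1.7000e-02,  0.0000e+00,
       -0.0000e+00]), 'eef_pos': array([ 0.116, -0.486,  0.23 ]), 'tool_rot': array([ 0.993,  0.117, -0.   , -0.001]), 'ft_force': array([-0.173,  0.23 ,  0.748]), 'ft_torque': array([-0.029,  0.061, -0.01 ]), 'grasp_force': np.float64(0.0), 'grip_width': np.float64(0.085)}
scene [[-0.871, 0.291, -0.395, 1.107], [0.49, 0.48, -0.727, 1.073], [-0.022, -0.828, -0.561, 0.884], [0.0, 0.0, 0.0, 1.0]] 491.95857864605443
top [[-0.02, -0.987, 0.159, 0.298], [-1.0, 0.021, 0.005, 0.026], [-0.008, -0.159, -0.987, 1.663], [0.0, 0.0, 0.0, 1.0]] 613.3169852209687
```

View pics/scene0.png

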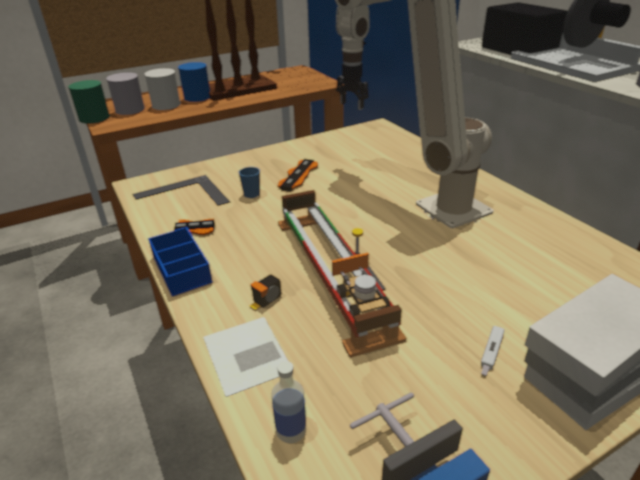

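View pics/top0.png

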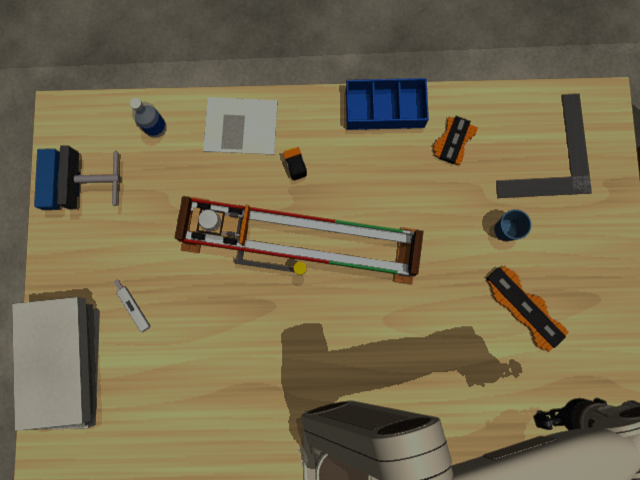

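The top view shows the rail running from (185,220) to (418,252), its red/green change at about (332,220) and (330,261), the yellow pad at (300,268), the trolley's orange plate at (244,225) and the tin at (208,220). The hand starts clear at (570,415). Next I measure the rail frame from the rims and the pad.

```bash
cat > m.py <<'E'
from h import *
for n in("top","scene"):
    c=dict(np.load(f"{n}0.npz"));H=hsv(c);h,s,v=[H[...,i].astype(int) for i in range(3)]
    M={"red":((h<4)|(h>174))&(s>150)&(v>60),"green":(h>50)&(h<85)&(s>110),"yel":(h>24)&(h<34)&(s>190)&(v>120),"org":(h>6)&(h<16)&(s>190)&(v>110)}
    P={k:pts(c,m) for k,m in M.items()}
    for k,p in P.items():
        ok=(p[:,2]>0.03)&(p[:,2]<0.2)&(p[:,0]>.25)&(p[:,0]<.8)&(abs(p[:,1])<.45); p=p[ok]; P[k]=p
        if len(p): print(n,k,len(p),np.round(np.median(p,0),4),np.round(np.percentile(p,2,axis=0),3),np.round(np.percentile(p,98,axis=0),3))
    a=np.vstack([P["red"],P["green"]]); lab=np.r_[np.zeros(len(P["red"])),np.ones(len(P["green"]))]
    c0=a[:,:2].mean(0); d=np.linalg.svd(a[:,:2]-c0,full_matrices=False)[2][0]; d=d*-np.sign(d[1])
    for _ in range(3):
        nrm=np.array([-d[1],d[0]]); q=(a[:,:2]-c0)@nrm
        ds=[]
        for side in(1,-1):
            b=a[q*side>0.03]; 
            if len(b)<20: continue
            l=cv2.fitLine(b[:,:2].astype(np.float32),cv2.DIST_HUBER,0,.01,.01).ravel(); l2=l[:2]*-np.sign(l[1]); ds.append(l2)
            L=lab[q*side>0.03];x=(b[:,:2])@l2; off=(l[2:]-c0)@nrm
            res=(side,len(b),np.round(l2,4),"off",off.round(4),"redx",np.percentile(x[L==0],[1,99]).round(4),"greenx",np.percentile(x[L==1],[1,99]).round(4),"pt",l[2:].round(4),"z",np.median(b[:,2]).round(4)); 
            if _==2: print(res)
        d=np.mean(ds,0);d/=np.linalg.norm(d)
    print(n,"dir",d,"ang",np.arctan2(d[1],d[0]))
E
python3 m.py
```

```text
top red 618 [0.5356 0.204  0.0783] [0.479 0.019 0.067] [0.645 0.388 0.09 ]
top green 334 [ 0.476  -0.0778  0.0702] [ 0.447 -0.166  0.053] [0.584 0.016 0.079]
top yel 118 [0.4587 0.0932 0.1155] [0.445 0.08  0.11 ] [0.473 0.107 0.123]
top org 216 [0.6513 0.1868 0.0799] [0.526 0.093 0.054] [0.787 0.357 0.157]
(1, 432, array([-0.1649, -0.9863], dtype=float32), 'off', np.float64(0.0595), 'redx', array([-0.4766, -0.1036]), 'greenx', array([-0.2147,  0.0792]), 'pt', array([0.5868, 0.0122], dtype=float32), 'z', np.float64(0.075))
(-1, 520, array([-0.1669, -0.986 ], dtype=float32), 'off', np.float64(-0.0498), 'redx', array([-0.4797, -0.1052]), 'greenx', array([-0.0972,  0.0787]), 'pt', array([0.4914, 0.1038], dtype=float32), 'z', np.float64(0.0757))
top dir [-0.1659095  -0.98614097] ang -1.7374766
scene red 93 [0.6269 0.2687 0.081 ] [0.513 0.037 0.073] [0.649 0.358 0.085]
scene green 60 [ 0.5738 -0.0883  0.0635] [ 0.561 -0.164  0.053] [ 0.585 -0.021  0.072]
scene yel 34 [0.4618 0.096  0.116 ] [0.452 0.083 0.113] [0.473 0.106 0.118]
scene org 163 [0.7702 0.131  0.0631] [0.533 0.098 0.058] [0.791 0.24  0.153]
  return _methods._mean(a, axis=axis, dtype=dtype,
  ret = ret.dtype.type(ret / rcount)
Traceback (most recent call last):
  File "m.py", line 12, in <module>
    nrm=np.array([-d[1],d[0]]); q=(a[:,:2]-c0)@nrm
                   ~^^^
IndexError: invalid index to scalar variable.
```

```bash
cat >> h.py <<'E'
D=np.array([-.1659,-.9861]);N=np.array([.9861,-.1659]);O=np.array([.5481,.1116])
def rail(p): q=np.atleast_2d(p)[:,:2]-O; return np.c_[q@D,q@N]*1e3
def plate(c):
    H=hsv(c);h,s,v=[H[...,i].astype(int) for i in range(3)]
    p=pts(c,(h>4)&(h<17)&(s>165)&(v>70)); r=rail(p); z=p[:,2]*1e3-60+.03*r[:,0]
    k=(abs(r[:,1])<54)&(z>60)&(z<100)&(r[:,0]<280)&(r[:,0]>-230)
    return r[k,0],r[k,1],z[k]
def show(n,c):
    x,y,z=plate(c)
    if len(x): print(n,len(x),"x pct",np.percentile(x,[5,25,50,75,95]).round(1),"mean",x.mean().round(1),"y",np.percentile(y,[5,50,95]).round(0),"ztop",np.percentile(z,95).round(0))
    else: print(n,"none")
def look(*names):
    t=get_obs()["clock"]
    for n in names: c=camera(n);print(round(float(t),3));show(n,c);t=get_obs()["clock"]
    o=get_obs();print("clk",round(float(o["clock"]),3),"tcp",o["eef_pos"].round(4),"rail",rail(o["eef_pos"]).round(1),"F",o["ft_force"].round(2),"j",o["joint_pos"].round(2),"rot",o["tool_rot"].round(3)); return c
E
python3 -c "
from h import *
for n in('top','scene'): show(n,dict(np.load(n+'0.npz')))"
```

```text
top 152 x pct [-124.4 -122.2 -119.9 -117.7 -116.6] mean -120.1 y [-44.   0.  44.] ztop 93.0
scene 340 x pct [-127.6 -125.8 -124.7 -123.3 -120.5] mean -124.4 y [-37.   4.  46.] ztop 88.0
```

Call:
{"name": "send_rows", "arguments": {"steps": "-1 0.03 0.03 0 0 0 0.12;-1 0.03 0.03 0 0 0 0.12;-1 0.03 0.03 0 0 0 0.12;-1 0.03 0.03 0 0 0 0.12;-1 0.03 0.03 0 0 0 0.12"}}

```text
clock: 0.52
eef_pos: [0.2642, -0.3373, 0.231]
tool_rot: [0.913, 0.408, -0.0, -0.0]
ft_force: [1.2, -1.1, -0.8]
grip_width: 0.0252
grasp_force: 0.0
```

Call:
{"name": "send_rows", "arguments": {"steps": "-1 0.0195 0.041 0 0 0 0.114;-1 0.0195 0.041 0 0 0 0.114;-1 0.0195 0.041 0 0 0 0.114;-1 0.0195 0.041 0 0 0 0.114;-1 0.0195 0.041 0 0 0 0.114"}}

```text
clock: 0.93
eef_pos: [0.3532, -0.1488, 0.2311]
tool_rot: [0.762, 0.648, -0.0, -0.0]
ft_force: [0.9, -0.6, -0.0]
grip_width: -0.0002
grasp_force: 0.0
```

Call:
{"name": "send_rows", "arguments": {"steps": "-1 0.0195 0.041 -0.01 0 0 0;-1 0.0195 0.041 -0.015 0 0 0;-1 0.0195 0.041 -0.02 0 0 0;-1 0.0195 0.041 -0.02 0 0 0;-1 0.0195 0.041 -0.02 0 0 0"}}

```text
clock: 1.35
eef_pos: [0.4369, 0.0269, 0.1581]
tool_rot: [0.763, 0.646, 0.0, 0.0]
ft_force: [1.1, -0.5, 0.3]
grip_width: 0.0001
grasp_force: 0.0
```

Call:
{"name": "send_rows", "arguments": {"steps": "-1 0 0.018 0 0 0 0;-1 0 0 -0.01 0 0 0;-1 0 0 0 0 0 0;-1 0 0 0 0 0 0;-1 0 0 0 0 0 0"}}

```text
clock: 1.77
eef_pos: [0.4366, 0.0425, 0.149]
tool_rot: [0.764, 0.646, -0.0, -0.0]
ft_force: [0.2, -0.3, 0.1]
grip_width: 0.0
grasp_force: 0.0
```

```bash
python3 -c "
from h import *
c=look('top','scene');cv2.imwrite('pics/s1.png',cv2.resize(c['frame'][200:360,260:440,::-1],None,fx=3,fy=3))"
```

```text
1.767
top 154 x pct [-124.1 -122.2 -119.6 -117.5 -116.7] mean -120.0 y [-44.   0.  44.] ztop 93.0
1.817
scene 348 x pct [-127.7 -126.  -124.5 -123.2 -120.9] mean -124.5 y [-37.   6.  46.] ztop 88.0
clk 1.867 tcp [0.437  0.0423 0.1494] rail [[ 86.8 -98.1]] F [-0.16 -0.37  0.08] j [ 0.1   0.18 -0.3   1.09 -0.    1.83] rot [0.764 0.645 0.    0.   ]
```

View pics/s1.png

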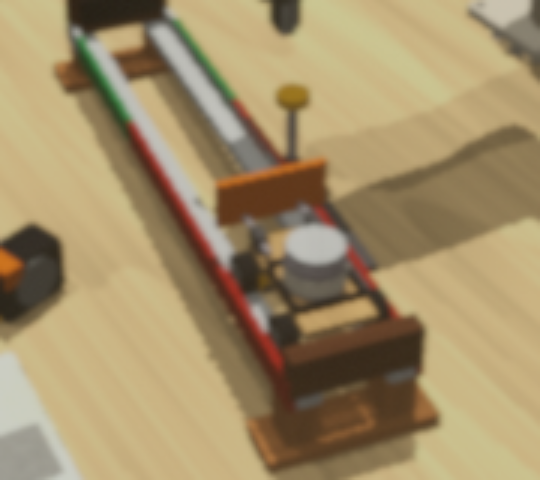

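The crop shows the trolley intact behind its gate, the yellow pad at (292,97) and the fingertips at (285,15). The tips are still short of the pad because the last rows were capped.

Call:
{"name": "send_rows", "arguments": {"steps": "-1 0.0105 0.027 0 0 0 0;-1 0.011 0.0265 0 0 0 0;-1 0 0 -0.013 0 0 0;-1 0 0 -0.012 0 0 0;-1 0 0 0 0 0 0"}}

```text
clock: 2.28
eef_pos: [0.4571, 0.0959, 0.1225]
tool_rot: [0.763, 0.646, -0.001, -0.001]
ft_force: [-0.9, -0.2, -0.4]
grip_width: -0.0003
grasp_force: 0.0
```

```bash
python3 -c "
from h import *
c=look('scene');cv2.imwrite('pics/s2.png',cv2.resize(c['frame'][200:320,300:420,::-1],None,fx=4,fy=4))"
```

```text
2.283
scene 341 x pct [-127.8 -126.  -124.8 -123.4 -120.7] mean -124.7 y [-37.   6.  46.] ztop 88.0
clk 2.333 tcp [0.4574 0.0958 0.1233] rail [[ 30.6 -86.8]] F [ 0.07  0.66 -0.08] j [ 0.21  0.26 -0.27  1.05 -0.    1.94] rot [ 0.764  0.646 -0.001 -0.   ]
```

View pics/s2.png

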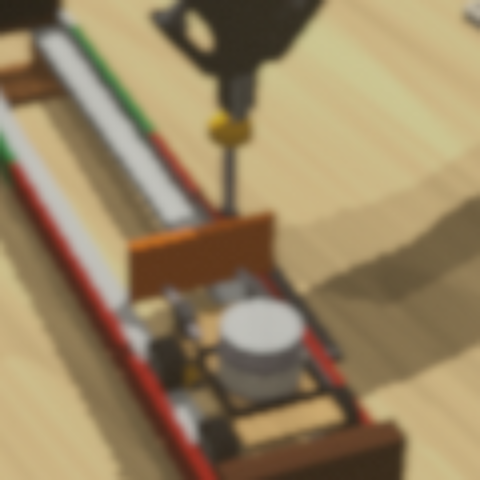

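The fingertips stand centred just above the yellow pad at (230,128), with about 5 mm of clearance. I now press.

Call:
{"name": "send_rows", "arguments": {"steps": "-1 0.0005 0 -0.009 0 0 0;-1 0.0005 0 -0.01 0 0 0;-1 0 0 -0.01 0 0 0;-1 0 0 -0.007 0 0 0;-1 0 0 -0.0015 0 0 0"}}

```text
clock: 2.75
eef_pos: [0.4595, 0.096, 0.086]
tool_rot: [0.764, 0.646, 0.0, 0.0]
ft_force: [0.0, -0.4, 6.3]
grip_width: -0.0001
grasp_force: 3.1
```

```bash
python3 -c "
from h import *
look('scene')"
```

```text
2.75
scene 335 x pct [-122.4 -120.7 -119.3 -117.9 -115.2] mean -119.1 y [-37.   6.  46.] ztop 88.0
clk 2.8 tcp [0.4595 0.0961 0.0864] rail [[ 30.  -84.8]] F [-0.51 -0.56 -0.17] j [ 0.21  0.3  -0.32  0.95 -0.    1.94] rot [0.764 0.646 0.    0.   ]
```

Call:
{"name": "send_rows", "arguments": {"steps": "-1 0 0 -0.0035 0 0 0;-1 0 0 0 0 0 0;-1 0 0 0.0255 0 0 0;-1 0.015 -0.035 0 0 0 0;-1 0.016 -0.036 0 0 0 0"}}

```text
clock: 3.22
eef_pos: [0.4914, 0.0263, 0.1105]
tool_rot: [0.762, 0.648, 0.002, 0.001]
ft_force: [1.5, 0.3, 0.4]
grip_width: 0.0
grasp_force: 0.0
```

```bash
python3 -c "
from h import *
look('scene')"
```

```text
3.217
scene 330 x pct [-76.8 -75.1 -73.6 -71.9 -69.2] mean -73.4 y [-38.   4.  46.] ztop 88.0
clk 3.267 tcp [0.4946 0.0189 0.1101] rail [[100.3 -37.4]] F [ 3.51 -3.79 -0.24] j [ 0.04  0.31 -0.23  1.02 -0.01  1.78] rot [0.765 0.645 0.001 0.004]
```

Call:
{"name": "send_rows", "arguments": {"steps": "-1 0.008 -0.0165 0 0 0 0;-1 0.008 -0.0165 -0.001 0 0 0;-1 0.008 -0.0165 -0.001 0 0 0;-1 0.008 -0.0165 0 0 0 0;-1 0 0 0 0 0 0"}}

```text
clock: 3.68
eef_pos: [0.5236, -0.0432, 0.1066]
tool_rot: [0.765, 0.645, 0.0, 0.001]
ft_force: [0.6, -0.6, -0.3]
grip_width: -0.0
grasp_force: 0.0
```

```bash
python3 -c "
from h import *
c=look('scene');np.savez('s3.npz',**c);cv2.imwrite('pics/s3.png',cv2.resize(c['frame'][170:320,260:420,::-1],None,fx=4,fy=4))"
```

```text
3.683
scene 273 x pct [-3.4 -1.2  0.4  2.1  4.1] mean 0.4 y [-37.   4.  45.] ztop 87.0
clk 3.733 tcp [ 0.5226 -0.0418  0.1064] rail [[155.5   0.3]] F [-0.39 -0.71 -0.44] j [-0.08  0.38 -0.15  1.05  0.    1.66] rot [0.764 0.645 0.    0.   ]
```

View pics/s3.png

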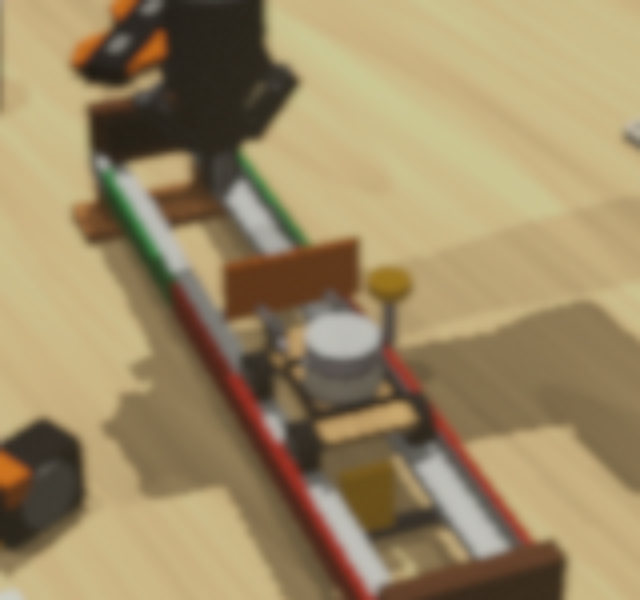

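The crop shows the trolley rolling with the tin on it, its front at about rail x = 5 mm. The gate tongue at (367,495) is already behind it, and the hand is ahead at (215,150). The motion fits my model, reaching the green at about 4.17 s at 0.205 m/s, so I stage the hand near x = 120 and start it moving.

Call:
{"name": "send_rows", "arguments": {"steps": "-1 0.0033 0.0197 0 0 0 0;-1 0.0034 0.0202 0 0 0 0;-1 0 0 0 0 0 0;-1 0 0 0 0 0 0;-1 -0.0007 -0.0039 0 0 0 0"}}

```text
clock: 4.15
eef_pos: [0.5277, -0.0038, 0.1064]
tool_rot: [0.763, 0.647, -0.0, -0.0]
ft_force: [-0.1, -1.1, 0.2]
grip_width: -0.0004
grasp_force: 0.0
```

```bash
python3 -c "
from h import *
o=get_obs();print(o['clock'],rail(o['eef_pos']),o['eef_pos'],o['ft_force'])"
```

```text
4.15 [[117.1712775   -0.94512969]] [ 0.52772758 -0.00379549  0.10638255] [-0.07422117 -1.06396115  0.16845244]
```

Call:
{"name": "send_rows", "arguments": {"steps": "-1 -0.0018 -0.0109 0 0 0 0;-1 -0.0025 -0.0146 0 0 0 0;-1 -0.0025 -0.0145 0 0 0 0;-1 -0.0025 -0.0144 0 0 0 0;-1 -0.0023 -0.0138 0 0 0 0"}}

```text
clock: 4.57
eef_pos: [0.5157, -0.075, 0.1064]
tool_rot: [0.764, 0.645, -0.0, 0.0]
ft_force: [0.3, 0.4, -0.7]
grip_width: -0.0
grasp_force: 0.1
```

Call:
{"name": "send_rows", "arguments": {"steps": "-1 -0.0021 -0.0126 0 0 0 0;-1 -0.0018 -0.011 0 0 0 0;-1 -0.0016 -0.0095 0 0 0 0;-1 -0.0014 -0.0082 0 0 0 0;-1 -0.0012 -0.007 0 0 0 0"}}

```text
clock: 4.98
eef_pos: [0.5083, -0.1221, 0.1064]
tool_rot: [0.764, 0.646, -0.0, -0.0]
ft_force: [1.4, -0.2, 0.3]
grip_width: 0.0003
grasp_force: 0.1
```

Call:
{"name": "send_rows", "arguments": {"steps": "-1 -0.001 -0.0058 0 0 0 0;-1 -0.0008 -0.0046 0 0 0 0;-1 -0.0006 -0.0034 0 0 0 0;-1 -0.0004 -0.0022 0 0 0 0;-1 -0.0002 -0.001 0 0 0 0"}}

```text
clock: 5.4
eef_pos: [0.5056, -0.1381, 0.1064]
tool_rot: [0.763, 0.646, 0.0, 0.0]
ft_force: [-0.6, -0.3, -0.3]
grip_width: -0.0003
grasp_force: 0.2
```

Call:
{"name": "send_rows", "arguments": {"steps": "-1 0 0 0 0 0 0;-1 0 0 0 0 0 0;-1 0 0 0 0 0 0;-1 0 0 0 0 0 0;-1 0 0 0 0 0 0"}}

```text
clock: 5.82
eef_pos: [0.5056, -0.1378, 0.1064]
tool_rot: [0.763, 0.646, 0.0, 0.0]
ft_force: [0.4, -0.8, 0.9]
grip_width: 0.0
grasp_force: 0.1
```

```bash
python3 -c "
from h import *
c=look('top','scene','scene');cv2.imwrite('pics/s4.png',cv2.resize(c['frame'][170:320,260:420,::-1],None,fx=4,fy=4))"
```

```text
5.817
top none
5.867
scene 252 x pct [229.7 232.2 234.3 236.7 239.9] mean 234.6 y [-35.   8.  47.] ztop 87.0
5.917
scene 253 x pct [229.2 232.4 234.7 236.8 241. ] mean 234.8 y [-35.   7.  48.] ztop 88.0
clk 5.967 tcp [ 0.5056 -0.1379  0.1064] rail [[253.1  -0.5]] F [-0.14  0.16  0.39] j [-0.27  0.38 -0.15  1.05  0.    1.47] rot [0.763 0.646 0.    0.   ]
```

View pics/s4.png

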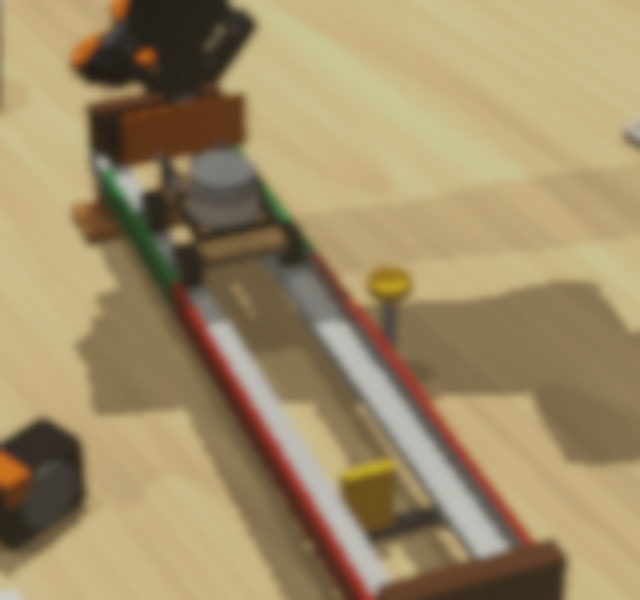

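The crop shows the trolley at rest in the green at (215,200) with the tin seated. Its orange plate at (180,130) leans on the hand, with the front at about x = 240 mm. I hand the job in.

```bash
python3 -c "
from workcell import *
print(job_done())"
```

```text
the job is handed in; nothing more can be done
None
```

The gate was pressed down and the trolley was caught in the green stretch. It is at rest against the hand, front at about x = 240 mm with the tin in place. I did not measure the bumper's travel; I planned the catch to stay under 13 mm.

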